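# Lift a fresh print off the build plate with tongs

### The arm

A 6-joint arm with a two-finger parallel gripper is mounted at the origin on the work surface. World frame = base frame: x ahead of the robot, y to its left, z up, the work surface at z = 0. Lengths are in m, angles in rad, forces in N, time in s.
With the tool pointing down it reaches from about 0.275 to 0.85 m from the base axis. Payload 5.2 kg.
Tool frame: the origin (TCP) lies midway between the tips of the shut fingers; the grasp point (between the pads) lies 19 mm behind it; z points along the fingers, y is the line along which they close (so a half turn about z gives the same grasp; the last joint's range is limited). The gripper opens to 85 mm and grips with 20 to 120 N. Pads are 22 mm wide; open, the fingers measure 114 mm over their backs; the gripper's body (76 mm by 85 mm) begins 54 mm behind the grasp point. The pads swing forward as they close: fully open they stand 13 mm farther back than shut.
Start: joints at [0.922, 0.259, 1.535, -0, 1.348, -0.203], TCP at [0.237, 0.496, 0.231] pointing down, gripper open.
Joint ranges: [-3.14, 3.14], [-0.91, 2.08], [0.19, 2.58], [-1.22, 4.36], [0.22, 2.71], [-3.12, 3.12]. Speed limits (rad/s): [2.57, 2.57, 3.14, 3.14, 3.14, 3.14].

### API

Orientations are given as a rotation vector (axis times angle).
In Python, from plant import env, optics gives the robot as it stands.
- The arm moves only by the shell command python3 -m creep 'ROWS' [FORCE]. ROWS is a JSON object of lists of equal length, an entry for each row: "offset": the shift along the tool's x, y, z in mm, a list of three; "angular": the turn, a rotation vector about the tool's x, y, z in degrees, a list of three; "claw": the closure, from 0 (fully open) to 1 (shut). A call has 1 to 10 rows; each row shifts and turns the commanded pose from where the row before left it, along the tool's axes as they then stand; what a row does not reach is not made up. A row lasts 1/8 s, in which the tool goes at most 62.5 mm and 10.7 degrees, less where a joint would pass 70% of its speed; a pose out of reach is approached as far as the arm can. A call with a gripper value outside its range is refused whole. The fingers move at their own pace and stop on an object; FORCE is the grip in N (left out, the last holds). Time passes only in rows, so rows that do not move let the fingers close. It gives the time, the measured TCP pose, the force, the opening and the grip force at its end, in the units of the state.
- env.state(): the state, without advancing time (a new reading comes with each control period).
- optics.get_image(name): name is "side" or "top" or "wrist"; returns a dict with "pixels" (480x640x3 uint8, blue, green, red), "vertical_fov" (degrees; the focal length in pixels is half the picture's height over the tangent of half this angle, whatever the lens; pixels are square), "cx", "cy" (the principal point, pixels), "k1" (the pictures are not rectified: a ray, as slopes to the right and down, at radius r is drawn at 1 + k1 r^2 times it, then the intrinsics apply), "rvec" (rotation vector, rad) and "tvec" (3), from world to camera coordinates, as OpenCV has them. Camera axes: x right, y down, z forward; pixel columns grow to the right and rows downward; lengths in m; the calibration is good to about 2 mm. A picture is of the moment at which its call begins. There is no depth.
- env.sign_off(): hands the job in; it is judged then, once.
The state is a dict: "clock": time; "joints": joint angles; "joint_vel": joint speeds; "joint_efforts": joint torques, N m; "ee_pos": TCP position; "eef_rot": TCP orientation; "wrist_force": force on the tool from outside, world axes, zero at the start; "ft_torque": the same for the moment, N m; "width": finger opening in m; "grip_force": force on a finger pad.
Only numpy, scipy, OpenCV 4.12 (cv2) and the standard library are available. Lean on these libraries where they do the work, as an engineer would, in place of code of your own. Each camera call takes 0.05 s, during which the arm holds its last target. There are 200 camera calls.

### The job

The little round tower just printed on the steel build plate is still tacky, so do not touch it with the gripper: pick up the tongs, close their jaws around the tower's sides and lift it, upright, until it is at least 15 cm above the table. Finish holding it up there, still and in the tongs, and leave the other two prints and everything else on the table where they are.

Things in the scene. Friction and masses are not known exactly. Their poses are not given: they have to be found in the camera images.
- tower_center (a point): The printed tower to lift: upright cylinder 26 mm in diameter, 44 mm high, straight-sided, with battlements round its top; white plastic, about 20 g, loose on the build plate, in a row with a cone and a studded block, about 85 mm apart, in any order. The point is on its axis, half-way up (22 mm above its underside); z up.
- build_plate: Fixed flat steel plate, 220 mm along its x, 250 mm along its y, 5 mm thick, on the table, a small tab on its -x edge; origin at the centre of its underside. The three prints stand in a row along its y axis, about 30 mm (+-12) to the +x side of its centre. The plate and table on the row's -x side are empty for 160 mm.
- tongs_grip (a point): Where the tongs are squeezed: midway between the black finger pads on the arms' outer sides (34 mm long, 18 mm high), 35 mm above the tongs' underside, 80 mm from the pivot. x runs from pivot to jaws, y across the arms, z up. Width over the pads / gap between the jaws, about: open 58 / 59 mm; 52 / 48 mm; 42 / 26 mm (tower's diameter); shut 33 / 5 mm.
- tongs_jaws (a point): Point midway between the open jaws, at half their height: 72 mm ahead (along the tongs' x axis) of the finger pads' mid-point, 152 mm from the pivot, 21 mm above the tongs' underside. Fixed to the left (+y) arm, so it moves some 17 mm off-centre when the tongs are closed on the tower.
- tongs: Steel spring tongs, 174 mm long, 42 mm high, 90 g, standing loose on the table: a pivot block 34 mm wide at one end, two flat arms spreading in a horizontal V (undersides 28 mm up), and two flat upright jaws (24 mm long, 42 mm high, down to the underside, 3 mm thick) at the other. This body has the left (+y) arm; origin on the pivot axis at the underside, axes as tongs_grip.
- tongs_arm: The tongs' right (-y) arm, hinged at the pivot; origin and axes those of the tongs while open. A spring pushes the arms apart: squeezing at the pads takes about 8 N at first, 11 N on the tower, so the gripper, closed part-way on the pads, carries the tongs with the jaws still open.
- tower: The printed tower; the origin is at the centre of its underside.
- cone: Bystander: white printed cone, 36 mm across, 45 mm high, on the build plate.
- block: Bystander: white printed block 30 x 30 x 16 mm with a round stud (28 mm high in all), on the build plate.
- spool: Bystander: small filament spool lying flat, 120 mm across, 50 mm high.
- bottle: Bystander: white plastic bottle, 60 mm across, 160 mm high.
- scraper: Bystander: flat scraper lying on the table, on the left.
- tin: Bystander: small open aluminium tin, 52 mm across, 30 mm high, near the robot.
- caliper: Bystander: caliper, 190 mm long, lying on the table at the left far side.
Not all that is in view belongs to the job. Leave any blue or orange look-alike of the tongs alone.

How it is judged:
By the outcome, as a careful person would: the job done as asked, in the order asked, and still so for the second after the job is handed in, while the arm keeps its last pose, push and grip.
It also fails if it takes over 40 s, if anything falls off the work surface, if the arm or the gripper's body presses on something with over 40 N, if the wrist force passes 120 N, or if a joint passes its speed limit or range.

## Working session

There is one attempt and no reset: what is moved stays moved. The work goes in short steps, Python scripts to look and compute and a shell command to move; the robot and the scene stay as the last step left them, time stands still between calls to the robot, and variables do not carry over. Pictures are saved under pics/ and viewed, at most 10 in all, crops included, and the job is handed in when it is done.

```bash
ls; mkdir -p pics; cat > h.py <<'E'
import numpy as np, cv2
from plant import env, optics
def load(n):
    d=optics.get_image(n); return d
def K(d):
    f=240/np.tan(np.radians(d["vertical_fov"])/2); return np.array([[f,0,d["cx"]],[0,f,d["cy"]],[0,0,1.]])
def D(d): return np.array([d["k1"],0,0,0,0.])
def px2w(d,uv,z):
    n=cv2.undistortPoints(np.array([[uv]],float),K(d),D(d))[0,0]
    R=cv2.Rodrigues(np.array(d["rvec"],float))[0]; t=np.array(d["tvec"],float).ravel()
    c=-R.T@t; r=R.T@np.array([n[0],n[1],1]); return c+r*(z-c[2])/r[2]
def w2px(d,P):
    return cv2.projectPoints(np.array(P,float).reshape(-1,3),np.array(d["rvec"],float),np.array(d["tvec"],float),K(d),D(d))[0][:,0]
E
python3 - <<'E'
from h import *
for n in("top","side"):
    d=load(n); cv2.imwrite(f"pics/{n}0.png",d["pixels"])
    print(n,d["vertical_fov"],d["k1"],d["rvec"],d["tvec"])
print(env.state())
E
```

```text
pics
top 54.82521661558922 -0.07843943399226797 [ 2.18107076 -2.16467345  0.09969115] [-0.02670291  0.56251382  1.30309219]
side 55.76797836182651 -0.0435736432248265 [ 0.31275897 -2.61152442  1.45488144] [0.53079254 0.13269285 0.95071961]
{'clock': 0.1, 'joints': array([ 9.22179574e-01,  2.59246345e-01,  1.53596830e+00, -3.88190663e-06,
        1.34798438e+00, -2.02782589e-01]), 'joint_vel': array([-0.00046179, -0.00434771, -0.00150471, -0.00128033, -0.00055006,
       -0.0012397 ]), 'joint_efforts': array([ 8.48278887e-04, -4.46970212e+01, -2.91249418e+01, -4.53952334e-04,
        6.27771500e-03,  3.84374482e-05]), 'ee_pos': array([0.23685013, 0.49587306, 0.23057276]), 'eef_rot': array([-6.94381654e-01, -3.06321519e+00,  2.30004792e-03]), 'wrist_force': array([-0.26617297, -0.0332744 ,  0.44091385]), 'ft_torque': array([-0.02746579,  0.04509739,  0.03753137]), 'grip_force': 0.0, 'width': 0.0855469202153625}
```

View pics/top0.png

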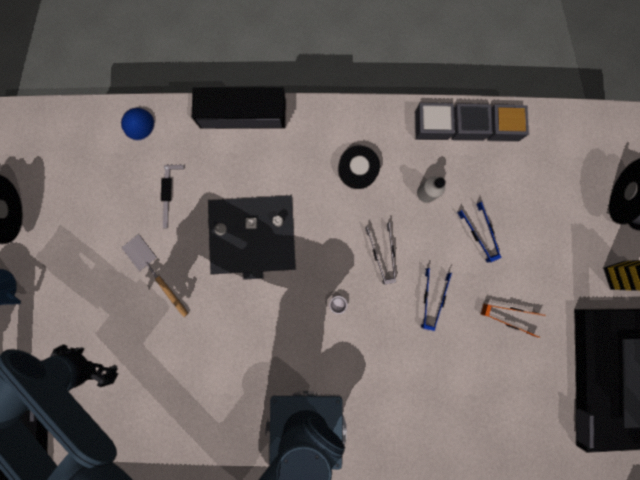

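View pics/side0.png

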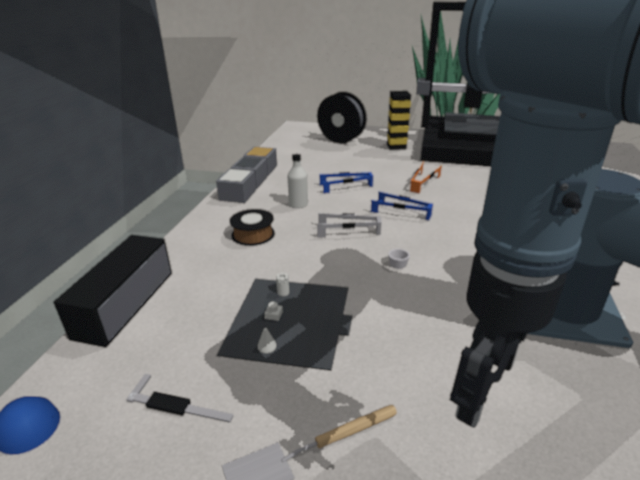

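The top view shows the candidates for the tongs: grey steel at (383,250), blue at (435,295) and (480,228), and orange at (512,315). I choose the grey ones. The candidates for the tower are the prints at (220,229), a cone, (251,223), a block, and (278,220), a cylinder. I choose the last. I'll check both in one close crop.

```bash
python3 - <<'E'
from h import *
d=load("top"); im=d["pixels"][185:295,200:410]
cv2.imwrite("pics/crop1.png",cv2.resize(im,None,fx=3.8,fy=3.8,interpolation=cv2.INTER_CUBIC))
for u in[(366,222),(391,218),(390,280)]: print(px2w(d,u,.03))
for u in [(278,220),(251,223),(220,229)]: print(px2w(d,u,.04))
E
```

```text
[ 0.60013173 -0.16930964  0.03      ]
[ 0.61231555 -0.24151017  0.03      ]
[ 0.43449055 -0.2374154   0.03      ]
[0.60276808 0.08286968 0.04      ]
[0.59360864 0.15991703 0.04      ]
[0.57575465 0.24844689 0.04      ]
```

View pics/crop1.png

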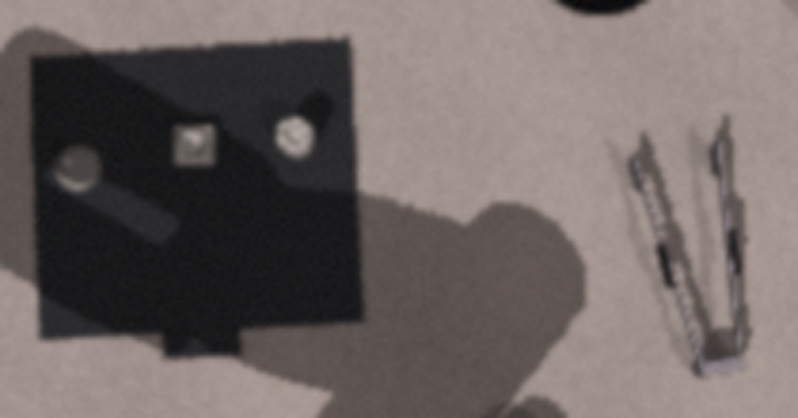

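The crop confirms the choice. The grey tongs have their pivot at (390,279), pads at (375,255) and (393,251), and jaws at (369,222) and (391,217). The round tower is at (277.4,220.8), with the block and the cone to its left.

```bash
cat >> h.py <<'E'
from scipy.spatial.transform import Rotation as Ro
def go(target,ydir=None,s=None):
    """rotation (deg about tool axes) and offset in current tool frame mm; ydir = wanted tool y with tool down"""
    s=s or env.state(); R=Ro.from_rotvec(s["eef_rot"]); M=R.as_matrix()
    print("tcp",s["ee_pos"].round(4),"axes x,y",M[:,0].round(3),M[:,1].round(3),"t",s["clock"],"w",s["width"],"gf",s["grip_force"],"F",np.round(s["wrist_force"],1))
    print("offset mm now",(M.T@(np.array(target)-s["ee_pos"])*1e3).round(1))
    if ydir is not None:
        y=np.array([ydir[0],ydir[1],0]);y/=np.linalg.norm(y)
        for q in(y,-y):
            W=np.c_[np.cross(q,[0,0,-1]),q,[0,0,-1]]
            print("turn deg",np.degrees((R.inv()*Ro.from_matrix(W)).as_rotvec()).round(1),"offset after",(W.T@(np.array(target)-s["ee_pos"])*1e3).round(1))
E
python3 - <<'E'
from h import *
d=load("top")
L=px2w(d,(375,254.7),.04);Rr=px2w(d,(393.4,250.8),.04);g=(L+Rr)/2
p=px2w(d,(390,279),.03); jl=px2w(d,(369.2,221.8),.035);jr=px2w(d,(391,217),.035)
j=(jl+jr)/2
print(L,Rr,np.linalg.norm(L-Rr)); print("grip",g,"piv",p,"jt",j, np.linalg.norm(j-p),np.linalg.norm(g-p))
x=(j-p)[:2]; x/=np.linalg.norm(x); print("yaw",np.degrees(np.arctan2(x[1],x[0])), np.degrees(np.arctan2(*(g-p)[1::-1])))
print("tower",px2w(d,(277.4,220.8),.049))
go([g[0],g[1],.2],[-x[1],x[0]])
E
```

```text
[ 0.50576278 -0.19354103  0.04      ] [ 0.5171861  -0.24598306  0.04      ] 0.05367177299944875
grip [ 0.51147444 -0.21976204  0.04      ] piv [ 0.43732781 -0.23742975  0.03      ] jt [ 0.60736118 -0.20933069  0.035     ] 0.17241201307411372 0.07687567745578633
yaw 9.383669959599972 13.402548495022028
tower [0.59934681 0.08379493 0.049     ]
tcp [0.2369 0.496  0.2308] axes x,y [-0.902  0.431  0.   ] [ 0.431  0.902 -0.001] t 0.2 w 0.08535918904101261 gf 0.0 F [-0.   0.3  0.7]
offset mm now [-556.3 -527.4   31.3]
turn deg [ -0.1  -0.  -34.9] offset after [-154.2 -750.9   30.8]
turn deg [-0.000e+00  1.000e-01  1.451e+02] offset after [154.2 750.9  30.8]
```

```bash
python3 -m creep '{"offset":[[0,0,0],[0,0,0],[0,0,0],[0,0,0],[-12,-58,2],[-12,-58,2],[-12,-58,2],[-12,-58,2],[-12,-58,2],[-12,-58,2]],"angular":[[0,0,-9],[0,0,-9],[0,0,-9],[0,0,-8],[0,0,0],[0,0,0],[0,0,0],[0,0,0],[0,0,0],[0,0,0]],"claw":[0,0,0,0,0,0,0,0,0,0]}' && python3 -m creep '{"offset":[[-12,-58,2],[-12,-58,2],[-12,-58,2],[-12,-58,2],[-12,-58,2],[-12,-58,2],[-10,-55,0],[0,0,0]],"angular":[[0,0,0],[0,0,0],[0,0,0],[0,0,0],[0,0,0],[0,0,0],[0,0,0],[0,0,0]],"claw":[0,0,0,0,0,0,0,0]}'
python3 - <<'E'
from h import *
go([.511,-.22,.2],[-.19,.98])
d=load("wrist"); cv2.imwrite("pics/w1.png",d["pixels"])
import pickle; pickle.dump(d,open("w1.pkl","wb"))
E
```

```text
clock: 1.45
ee_pos: [0.3657, 0.1631, 0.2194]
eef_rot: [-0.259, 3.13, 0.0]
wrist_force: [1.2, 0.5, 0.2]
width: 0.0852
grip_force: 0.0
clock: 2.45
ee_pos: [0.5131, -0.2231, 0.2064]
eef_rot: [0.253, -3.131, 0.001]
wrist_force: [-0.4, 0.4, -0.7]
width: 0.0852
grip_force: 0.0
tcp [ 0.5131 -0.2231  0.2064] axes x,y [-0.987 -0.16   0.   ] [-0.16   0.987 -0.001] t 2.45 w 0.08520494582275777 gf 0.0 F [-0.4  0.4 -0.7]
offset mm now [1.6 3.4 6.4]
turn deg [-0.  -0.  -1.7] offset after [1.5 3.5 6.4]
turn deg [-0.000e+00  1.000e-01  1.783e+02] offset after [-1.5 -3.5  6.4]
```

View pics/w1.png

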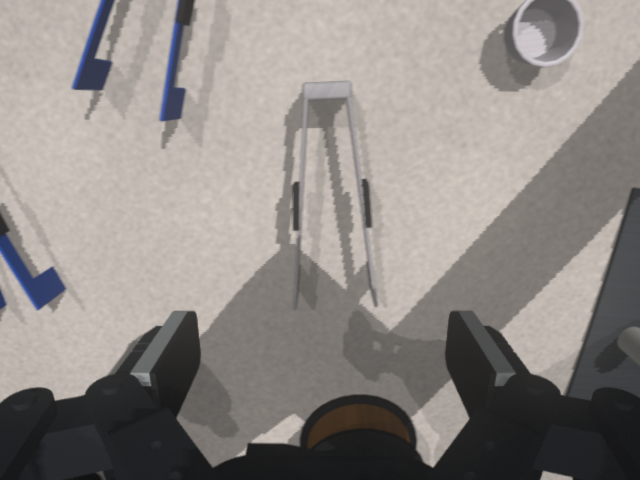

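The wrist view shows the grey tongs with the pads at about (296,206) and (367,203), the pivot block at (328,88), and the jaw tips at (296,305) and (376,303).

```bash
python3 - <<'E'
from h import *
import pickle; d=pickle.load(open("w1.pkl","rb"))
a=px2w(d,(296,206),.038);b=px2w(d,(367,203),.038);p=px2w(d,(328,83),.04);j1=px2w(d,(296,305),.03);j2=px2w(d,(376,303),.03)
g=(a+b)/2;j=(j1+j2)/2
print(a,b,np.linalg.norm(a-b),"g",g,"p",p,"j",j1,j2,np.linalg.norm(j1-j2))
y=(b-a);print("yaw from pads",np.degrees(np.arctan2(-y[0],y[1])),"from axis p-g",np.degrees(np.arctan2(*(g-p)[1::-1])),"p-j",np.degrees(np.arctan2(*(j-p)[1::-1])),np.linalg.norm(j-p),np.linalg.norm(g-p))
x=(j-p)[:2]
go([g[0],g[1],.012],[-x[1],x[0]])
E
```

```text
[ 0.51529408 -0.2430328   0.038     ] [ 0.50461518 -0.19155886  0.038     ] 0.052570006794081664 g [ 0.50995463 -0.21729583  0.038     ] p [ 0.42600955 -0.23382302  0.04      ] j [ 0.59990434 -0.2314553   0.03      ] [ 0.58762899 -0.1670812   0.03      ] 0.06553403561679516
yaw from pads 11.720449485502728 from axis p-g 11.137996114368347 p-j 11.639053587905588 0.17157063416222978 0.08557993267043436
tcp [ 0.5123 -0.2208  0.2064] axes x,y [-0.987 -0.162  0.001] [-0.162  0.987  0.001] t 2.5 w 0.08548211468980141 gf 0.0 F [-0.2  0.4  0.8]
offset mm now [  1.6   3.6 194.4]
turn deg [ 0.1 -0.1 -2.3] offset after [  1.6   3.9 194.4]
turn deg [-1.000e-01 -1.000e-01  1.777e+02] offset after [ -1.6  -3.9 194.4]
```

```bash
python3 -m creep '{"offset":[[1.6,3.9,30],[0,0,40],[0,0,40],[0,0,40],[0,0,25],[0,0,10],[0,0,8],[0,0,0]],"angular":[[0,0,-2.3],[0,0,0],[0,0,0],[0,0,0],[0,0,0],[0,0,0],[0,0,0],[0,0,0]],"claw":[0,0,0,0,0,0,0,0]}' 30
python3 -m creep '{"offset":[[0,0,0],[0,0,0],[0,0,0],[0,0,0],[0,0,0],[0,0,0]],"angular":[[0,0,0],[0,0,0],[0,0,0],[0,0,0],[0,0,0],[0,0,0]],"claw":[0.3,0.3,0.36,0.36,0.4,0.4]}'
```

```text
clock: 3.5
ee_pos: [0.5104, -0.2155, 0.0147]
eef_rot: [-0.322, 3.125, -0.0]
wrist_force: [0.3, 0.2, -0.4]
width: 0.0855
grip_force: 0.0
clock: 4.25
ee_pos: [0.5117, -0.2165, 0.0163]
eef_rot: [-0.322, 3.122, -0.004]
wrist_force: [-0.7, 1.1, 9.7]
width: 0.0517
grip_force: 11.9
```

```bash
python3 -m creep '{"offset":[[0,0,-10],[0,0,-20],[0,0,-25],[0,0,-25],[0,0,-10],[0,0,0]],"angular":[[0,0,0],[0,0,0],[0,0,0],[0,0,0],[0,0,0],[0,0,0]],"claw":[0.4,0.4,0.4,0.4,0.4,0.4]}'
python3 - <<'E'
from h import *
import pickle
d=load("wrist"); pickle.dump(d,open("w2.pkl","wb"))
s=load("side")["pixels"][180:300,280:440]
e=cv2.resize(s,(400,300),interpolation=cv2.INTER_CUBIC); w=cv2.resize(d["pixels"],(400,300))
cv2.imwrite("pics/c2.png",np.hstack([w,e]))
x=np.array([.979,.203]); t=np.array([.599,.084])
g=t-.152*x
go([g[0],g[1],.105],[-.203,.979])
E
```

```text
clock: 5.0
ee_pos: [0.5104, -0.2158, 0.1048]
eef_rot: [-0.322, 3.124, -0.001]
wrist_force: [-0.4, -0.1, -0.3]
width: 0.0514
grip_force: 8.2
tcp [ 0.5096 -0.2153  0.1035] axes x,y [-0.979 -0.204  0.001] [-0.204  0.979  0.001] t 5.1 w 0.05178252731299528 gf 8.246476203203201 F [-0.2  0.3 -1.2]
offset mm now [  3.5 274.9  -1.2]
turn deg [ 0.1 -0.1  0. ] offset after [  3.7 274.9  -1.5]
turn deg [ 1.0e-01  1.0e-01 -1.8e+02] offset after [  -3.7 -274.9   -1.5]
```

View pics/c2.png

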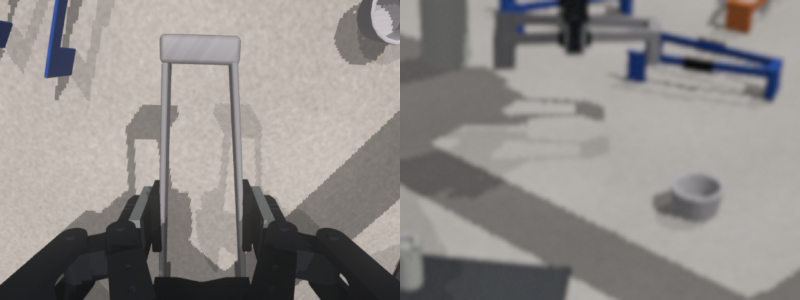

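The left panel (wrist) shows the steel tongs held squarely between the fingers, with the jaws open. The right panel (side) shows them roughly level, from about (500,40) to (655,40). Next I carry them to a point behind the tower, at height, and locate the tower with both cameras.

```bash
python3 -m creep '{"offset":[[0.5,30,0],[0.5,45,0],[0.5,50,0],[0.5,50,0],[0.5,50,0],[0.5,35,0],[0.5,15,0],[0,0,0],[0,0,0]],"angular":[[0,0,0],[0,0,0],[0,0,0],[0,0,0],[0,0,0],[0,0,0],[0,0,0],[0,0,0],[0,0,0]],"claw":[0.4,0.4,0.4,0.4,0.4,0.4,0.4,0.4,0.4]}'
python3 - <<'E'
from h import *
t=load("top");s=load("side")
a=t["pixels"][195:255,230:310];b=s["pixels"][250:340,230:350]
cv2.imwrite("pics/c3.png",np.hstack([cv2.resize(a,(400,300),interpolation=cv2.INTER_CUBIC),cv2.resize(b,(400,300),interpolation=cv2.INTER_CUBIC)]))
for z in(.005,.027,.049): print(z,w2px(s,[.599,.084,z]),w2px(t,[.599,.084,z]))
E
```

```text
clock: 6.22
ee_pos: [0.4512, 0.0519, 0.1041]
eef_rot: [0.321, -3.125, 0.001]
wrist_force: [0.4, -0.3, -0.7]
width: 0.0513
grip_force: 8.3
0.005 [[283.73930661 291.1318408 ]] [[278.5551671  222.76611498]]
0.027 [[283.19525317 283.16424374]] [[277.95056058 221.8587046 ]]
0.049 [[282.63924162 275.00720275]] [[277.32580436 220.92101393]]
```

View pics/c3.png

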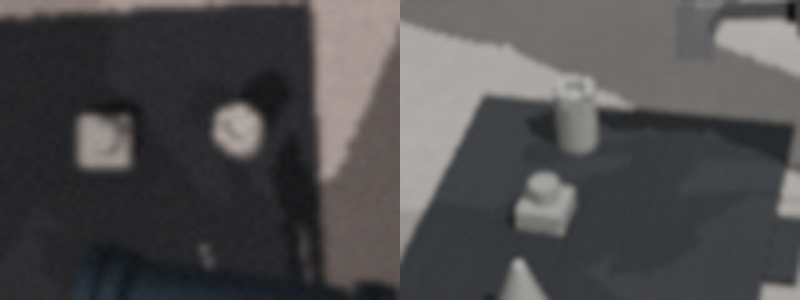

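The left panel (top) has the tower top at full-image (277.6,221). The right panel (side) has the tower at (283,276–293). Both agree with (0.599, 0.084). Next I descend behind it.

```bash
python3 -m creep '{"offset":[[0,0,20],[0,0,25],[0,0,20],[0,0,11],[0,0,0],[0,0,0]],"angular":[[0,0,0],[0,0,0],[0,0,0],[0,0,0],[0,0,0],[0,0,0]],"claw":[0.4,0.4,0.4,0.4,0.4,0.4]}'
python3 - <<'E'
from h import *
x=np.array([.979,.204]); t=np.array([.599,.084]); g=t-.072*x
go([g[0],g[1],.028])
s=load("side");w=load("wrist")
cv2.imwrite("pics/c4.png",np.hstack([cv2.resize(w["pixels"],(400,300)),cv2.resize(s["pixels"][235:355,240:400],(400,300),interpolation=cv2.INTER_CUBIC)]))
E
```

```text
clock: 7.08
ee_pos: [0.4514, 0.0526, 0.0289]
eef_rot: [-0.321, 3.124, -0.0]
wrist_force: [0.5, -0.2, -0.6]
width: 0.0513
grip_force: 8.3
tcp [0.4514 0.0526 0.0289] axes x,y [-0.979 -0.203 -0.001] [-0.203  0.979 -0.   ] t 7.075 w 0.05129545916219707 gf 8.256504982709885 F [ 0.5 -0.2 -0.6]
offset mm now [-78.9   0.7   1. ]
```

View pics/c4.png

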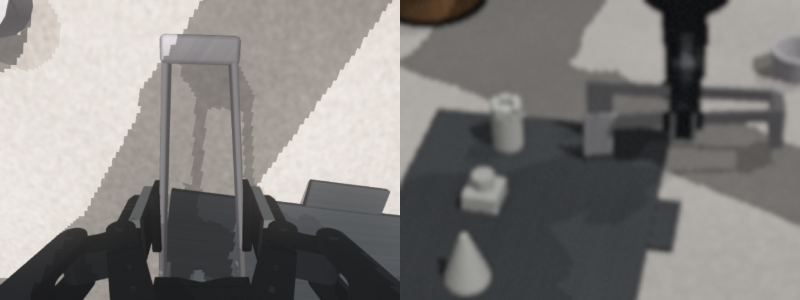

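The tongs are level and clear of the plate. In the side panel the jaws are at about (600,120), facing the tower at (508,125). Next I advance 79 mm.

```bash
python3 -m creep '{"offset":[[-12,0,0],[-15,0,0],[-15,0,0],[-13,0,0],[-10,0.7,0],[-8,0,0],[-6,0,0],[0,0,0],[0,0,0]],"angular":[[0,0,0],[0,0,0],[0,0,0],[0,0,0],[0,0,0],[0,0,0],[0,0,0],[0,0,0],[0,0,0]],"claw":[0.4,0.4,0.4,0.4,0.4,0.4,0.4,0.4,0.4]}'
python3 - <<'E'
from h import *
s=load("side");w=load("top")
cv2.imwrite("pics/c5.png",np.hstack([cv2.resize(w["pixels"][195:255,230:310],(400,300),interpolation=cv2.INTER_CUBIC),cv2.resize(s["pixels"][250:325,240:340],(400,300),interpolation=cv2.INTER_CUBIC)]))
E
```

```text
clock: 8.3
ee_pos: [0.5275, 0.0696, 0.0282]
eef_rot: [0.322, -3.124, -0.0]
wrist_force: [0.0, 0.1, -1.1]
width: 0.0514
grip_force: 8.2
```

View pics/c5.png

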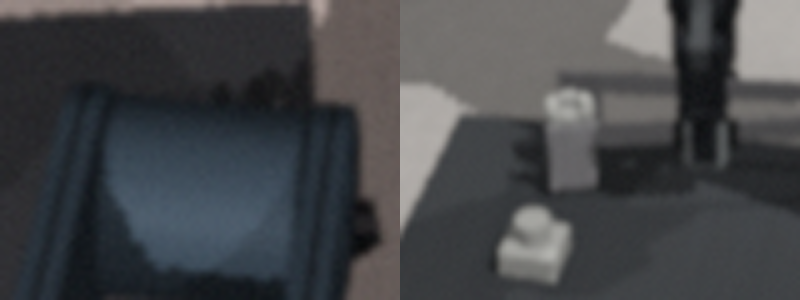

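The side panel shows the near jaw at (547–598, 120–190), covering the tower's body. The tower's top at (572,103) is centred fore and aft. Close now.

```bash
python3 -m creep '{"offset":[[0,0,0],[0,0,0],[0,0,0],[0,0,0],[0,0,0],[0,0,0],[0,0,0],[0,0,0]],"angular":[[0,0,0],[0,0,0],[0,0,0],[0,0,0],[0,0,0],[0,0,0],[0,0,0],[0,0,0]],"claw":[0.43,0.46,0.49,0.52,0.55,0.6,0.6,0.6]}' 35
```

```text
clock: 9.4
ee_pos: [0.528, 0.0696, 0.0283]
eef_rot: [0.322, -3.125, 0.0]
wrist_force: [1.0, -0.0, -0.1]
width: 0.0396
grip_force: 35.2
```

```bash
python3 -m creep '{"offset":[[0,0,-4],[0,0,-10],[0,0,-16],[0,0,-22],[0,0,-26],[0,0,-28],[0,0,-28],[0,0,-28],[0,0,-20],[0,0,-10]],"angular":[[0,0,0],[0,0,0],[0,0,0],[0,0,0],[0,0,0],[0,0,0],[0,0,0],[0,0,0],[0,0,0],[0,0,0]],"claw":[0.6,0.6,0.6,0.6,0.6,0.6,0.6,0.6,0.6,0.6]}'
python3 -m creep '{"offset":[[0,0,-4],[0,0,0],[0,0,0],[0,0,0],[0,0,0],[0,0,0]],"angular":[[0,0,0],[0,0,0],[0,0,0],[0,0,0],[0,0,0],[0,0,0]],"claw":[0.6,0.6,0.6,0.6,0.6,0.6]}'
python3 - <<'E'
from h import *
s=load("side")
x0,y0=200,150
cv2.imwrite("pics/c6.png",cv2.resize(s["pixels"][150:360,200:480],(800,600),interpolation=cv2.INTER_CUBIC))
for z in(.2,.222,.244): print(w2px(s,[.599,.084,z]))
E
```

```text
clock: 10.65
ee_pos: [0.5284, 0.0697, 0.2227]
eef_rot: [-0.322, 3.122, -0.001]
wrist_force: [0.0, -0.3, -1.7]
width: 0.0398
grip_force: 35.4
clock: 11.4
ee_pos: [0.5279, 0.0697, 0.2241]
eef_rot: [0.322, -3.125, -0.0]
wrist_force: [0.3, 0.4, -1.0]
width: 0.0397
grip_force: 35.4
[[278.47125895 213.39261195]]
[[277.80822437 203.51363307]]
[[277.1297724 193.3824554]]
```

View pics/c6.png

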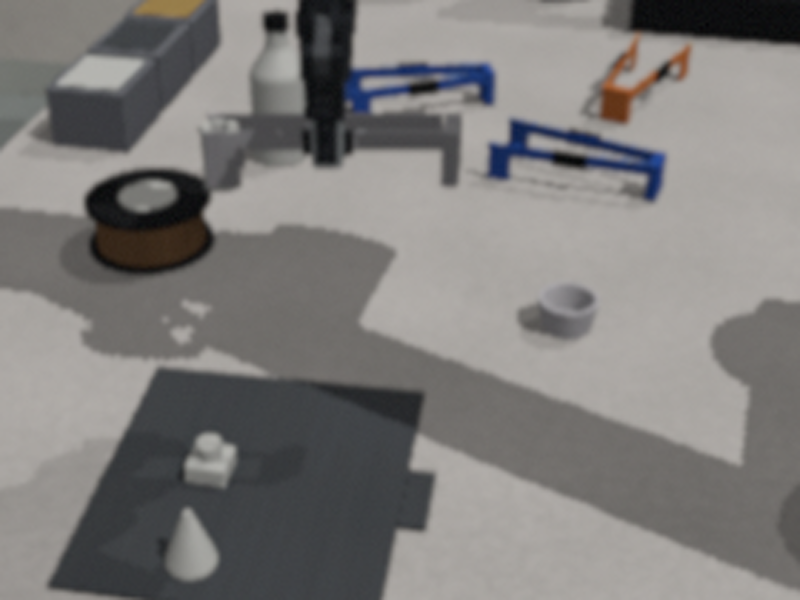

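The tower is upright in the jaws at crop (222,155), which is about (278,204) in the full image. That matches the predicted pixel for its centre at z≈0.22. The block and the cone have not moved.

```bash
python3 -c "
from plant import env
print(abs(env.state()['joint_vel']).max()); print(env.sign_off())"
```

```text
0.0024671118244636112
the job is handed in; nothing more can be done
None
```

The tower is held upright and still in the tongs with its underside about 20 cm above the table, the other prints and everything else in view are where they were, and the job was handed in at about 11.5 s.

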